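# Set the stereo microscope's base for dark-field viewing

## Robot

A 6-joint arm with a two-finger parallel gripper is mounted at the origin on the work surface. World frame = base frame: x ahead of the robot, y to its left, z up, the work surface at z = 0. Lengths are in m, angles in rad, forces in N, time in s.
With the tool pointing down it reaches from about 0.25 to 0.725 m from the base axis. Payload 4 kg.
Tool frame: the origin (TCP) lies on the centre line of the jaws, within the pads' length; the fingertips stand ahead of it and the grasp point (between the pads) lies 11 mm behind it (bot.tip_extent is the z of the fingertips in the tool frame, in m); z points along the fingers, y is the direction in which the jaws open and shut (so a half turn about z gives the same grasp; the last joint's range is limited). The gripper opens to 85 mm and grips with 20 to 120 N. Pads are 22 mm wide; open, the fingers measure 114 mm over their backs; the gripper's body (76 mm by 85 mm) begins 54 mm behind the grasp point. The pads swing forward as they close: fully open they stand 13 mm farther back than shut.
Start: joints at [-1.112, 0.241, 0.005, 1.335, 0, 1.571], TCP at [0.221, -0.448, 0.239] pointing down, gripper open.
Joint ranges: [-2.72, 2.72], [-1.05, 1.87], [-1.09, 1.28], [-1.99, 2.15], [-1.42, 1.44], [-3.14, 3.14]. Speed limits (rad/s): [2.79, 2.79, 3.14, 3.14, 3.14, 3.14].

## Interface

Orientations are given as a unit quaternion [x, y, z, w].
In Python, from workcell import bot gives the robot as it stands.
- The arm moves only by the shell command python3 -m jog 'ROWS'. ROWS is JSON, a list that holds one entry, the list of rows, each a list of 7 numbers: the shift along the world's x, y, z in m, then the turn, a rotation vector about the world's x, y, z in degrees, then the closure in counts, from 0 (fully open) to 255 (shut). In form: [[[tx, ty, tz, ax, ay, az, fingers], ...]]. A call has 1 to 10 rows; each row is the pose to reach, as a shift and turn from the pose commanded when the call began; what a row does not reach only later rows make up. A row lasts 1/12 s, in which the tool goes at most 41.7 mm and 7.16 degrees, less where a joint would pass 70% of its speed; a pose out of reach is approached as far as the arm can. A call with a gripper value outside its range is refused whole. The fingers move at their own pace and stop on an object; the grip force is fixed at half the most. Time passes only in rows, so rows that repeat a pose let the fingers close. It gives the time, the measured TCP pose, the force and the opening at its end, in the units of the state.
- bot.get_obs(): the state, without advancing time (a new reading comes with each control period).
- bot.camera(name): name is "side" or "top" or "wrist"; returns the picture (420x560x3 uint8, blue, green, red); there is no depth.
- bot.camera_model(name): a dict with "K" (3x3 intrinsics, pixels), "T" (4x4, takes a point from camera to world coordinates). Camera axes: x right, y down, z forward; pixel columns grow to the right and rows downward; lengths in m; the calibration is good to about 2 mm. A picture is of the moment at which its call begins: read the wrist's pose just before it. camera_model takes no time and is no camera call; for the wrist camera it gives the pose at the moment of the call.
- bot.job_done(): hands the job in, once; it reports no verdict.
The state is a dict: "clock": time; "joint_pos": joint angles; "joint_vel": joint speeds; "tau": joint torques, N m; "eef_pos": TCP position; "tool_rot": TCP orientation; "ft_force": force on the tool from outside, world axes, zero at the start; "ft_torque": the same for the moment, N m; "grip_width": finger opening in m.
Only numpy, scipy, OpenCV 4.12 (cv2) and the standard library are available. Lean on these libraries where they do the work, as an engineer would, in place of code of your own. Each camera call takes 0.05 s, during which the arm holds its last target. There are 200 camera calls.

## Task

Get the stereo microscope ready for dark field: switch its lamp on by pressing down the raised half of the rocker switch on the base, and push the contrast lever along its slot towards the column, past the first click, until it rests at the second stop. Push with the fingertips only: do not pinch the lever or force it against the stop, do not bump the optics or the column, and leave the dishes, bottles and other things where they stand.

Things in the scene. Friction and masses are not known exactly. Their poses are not given: they have to be found in the camera images.
- scope: the microscope's white base: a flat block 320 x 320 mm, its flat top (deck) 50 mm above the table, fixed but placed and turned differently each time. Origin: centre of its underside. +x points to its rear (column side), -x to its front edge (eyepiece side), +y to its left edge, z up. Rocker switch and contrast lever lie one behind the other on the left of the deck, on the line y = +135 mm.
- head: column and optics, fixed on the base; same origin and axes. Optical axis at x = y = 0: objective 62 mm wide, lower end 142 mm above the table; zoom body 100 mm wide from 238 mm up. Column x 110 to 160 mm, 400 mm high; focus knobs at x 90 mm reach y = +-78 mm at 235 mm height; binocular and camera to 470 mm, eyepieces forward to x -185 mm. Nothing of it lies beyond y = +80 mm.
- dial (a joint): round brightness dial, 36 mm across, 16 mm high, on the right of the deck (base x -90, y -130 mm); not part of this job. Angle in rad.
- paddle: the contrast lever's black upright paddle; origin: centre of its top, axes as the base. It measures 12 mm along the slot, 26 mm across it, and reaches from 6 to 30 mm above the deck (top 80 mm above the table). It slides straight along the base's +x axis (towards the column side), at y = +135 mm: x = -25 mm at the front stop, -1 mm at the first click, +23 mm at the second stop.
- lever (a joint): travel of the lever, m: 0 = front stop (bright field, where it starts), 0.024 = first click (oblique light), 0.048 = second stop (dark field, rear end of the slot). A sprung plunger holds it at each. Leaving the front stop takes about 3.5 N, the first click about 6 N. Past about 0.041 it springs on to the second stop by itself; let go between 0.012 and 0.036 it returns to the first click.
- rocker_front (a point): the place to press: point on the top face of the front half of the lamp rocker switch, 17 mm in front of its pivot. It moves with the rocker: about 5 mm above the pivot when off, level with it when on.
- rocker (a joint): lamp rocker, rad: 0 = off (front half stands up; always starts so), 0.32 = on (front half down, level; rear half up). Black V-shaped rocker 44 mm long along the base's x, 24 mm wide, pivot at base x -115, y +135 mm, 54.5 mm above the table; an end that is up stands 7 mm above the pivot. Over-centre spring: press the front half down 3 mm or more with 4 to 5 N and it snaps over and stays.
- dish_large: closed clear dish, 60 mm across, 15 mm high, on the glass in the middle of the deck. Origin: centre of its underside.
- dish_small: closed clear dish, 37 mm across, 11 mm high, on the left part of the deck behind the lever's slot (x about 95 mm of the base). Origin: centre of its underside.
- four_well: clear four-well plate, 66 x 66 x 14 mm, on the table. Origin: centre of its underside.
- tube_rack: white rack 60 x 130 mm with capped tubes, 78 mm high, on the table. Origin: centre of its underside.
- spray_bottle: white spray bottle, 72 mm in diameter, 191 mm high, on the table. Origin: centre of its underside.
- media_bottle: small capped bottle, 54 mm in diameter, 95 mm high, on the table. Origin: centre of its underside.
- tip_box: pipette tip box, 84 x 124 x 71 mm, on the table. Origin: centre of its underside.
- pipette: white hand pipette lying on the table, about 260 mm long, 36 mm high. Origin: on the table below it, near its middle.

How it is judged:
By the outcome, as a careful person would: the job done as asked, in the order asked, and still so for the second after the job is handed in, with the robot touching nothing.
It also fails if it takes over 43 s, if anything falls off the work surface, if the arm or the gripper's body presses on something with over 40 N, if the wrist force passes 120 N, or if a joint passes its speed limit or range.

## Working session

There is one attempt and no reset: what is moved stays moved. The work goes in short steps, Python scripts to look and compute and a shell command to move; the robot and the scene stay as the last step left them, time stands still between calls to the robot, and variables do not carry over. Pictures are saved under pics/ and viewed, about 8 in all and at most 12, crops included, and the job is handed in when it is done.

```bash
mkdir -p pics
python3 - <<'E'
from workcell import bot
import cv2,numpy as np
o=bot.get_obs();print({k:np.round(o[k],3).tolist() for k in o});print(bot.tip_extent)
for n in("top","side"):
    cv2.imwrite(f"pics/{n}0.png",bot.camera(n));m=bot.camera_model(n);print(n,np.round(m["K"],1).tolist(),np.round(m["T"],3).tolist())
E
```

```text
{'clock': 0.0, 'joint_pos': [-1.112, 0.241, 0.004, 1.335, 0.0, 1.571], 'joint_vel': [0.0, -0.001, -0.002, -0.001, -0.0, -0.002], 'tau': [-0.001, -37.231, 25.241, 0.017, -0.0, 0.0], 'eef_pos': [0.221, -0.448, 0.238], 'tool_rot': [0.974, 0.227, -0.0, -0.001], 'ft_force': [0.463, -0.104, -0.714], 'ft_torque': [-0.015, -0.008, -0.029], 'grip_width': 0.086}
0.008
top [[459.3, 0.0, 276.4], [0.0, 459.3, 209.0], [0.0, 0.0, 1.0]] [[-0.005, -0.987, 0.158, 0.359], [-1.0, 0.002, -0.022, 0.102], [0.021, -0.158, -0.987, 1.297], [0.0, 0.0, 0.0, 1.0]]
side [[534.3, 0.0, 274.7], [0.0, 534.3, 209.1], [0.0, 0.0, 1.0]] [[-0.71, -0.413, 0.57, -0.33], [-0.704, 0.409, -0.581, 1.001], [0.007, -0.814, -0.581, 1.007], [0.0, 0.0, 0.0, 1.0]]
```

View pics/top0.png

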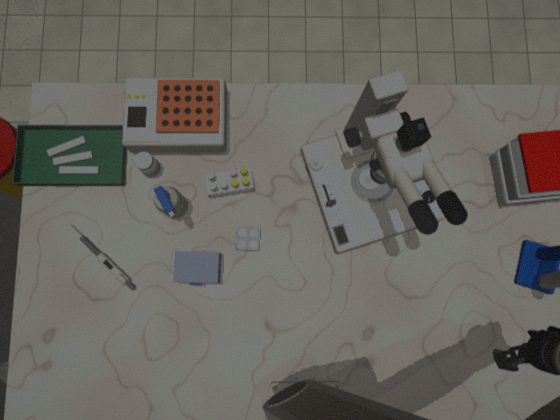

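View pics/side0.png

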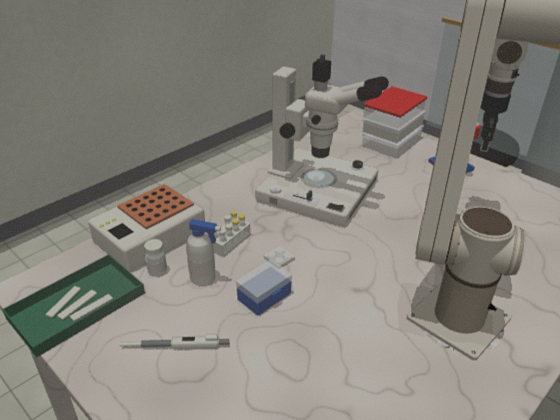

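The top view shows the base with its left edge running from about (303,145) at the rear to (337,250) at the front. The rocker is near (340,234), the lever near (329,200) and the small dish near (316,163). I'll enlarge both views.

Run:
```python
import cv2,numpy as np
a=cv2.imread("pics/top0.png")[135:260,290:390];b=cv2.imread("pics/side0.png")[165:225,245:385]
a=cv2.resize(a,None,fx=4.8,fy=4.8,interpolation=cv2.INTER_CUBIC)
b=cv2.resize(b,None,fx=5,fy=5,interpolation=cv2.INTER_CUBIC)
cv2.imwrite("pics/c0.png",a);cv2.imwrite("pics/c1.png",b)
```

```text
(no output)
```

View pics/c0.png

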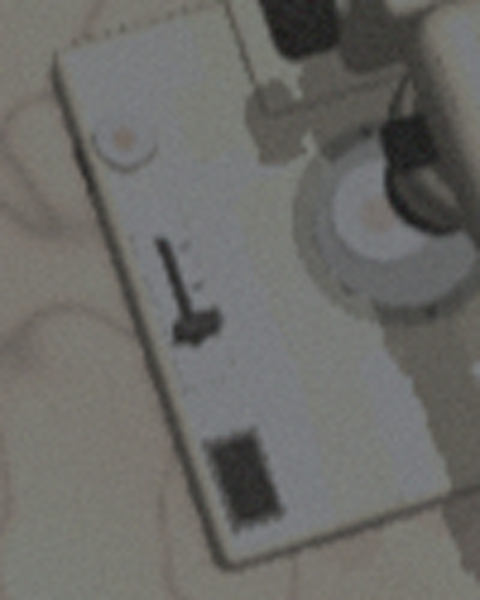

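View pics/c1.png

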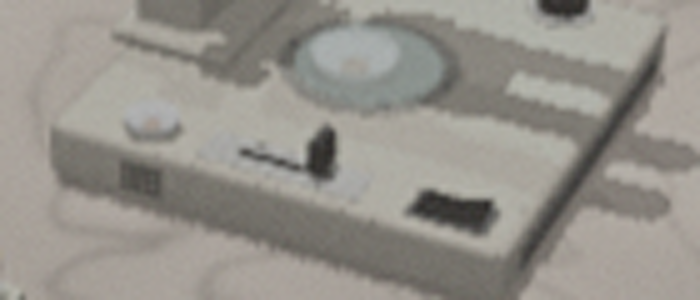

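Top crop: deck corners at (228,553) front left and (63,57) rear left, rocker centre (244,480), paddle (197,327), dish (124,142). Side crop: corners at (55,128), (515,255) and (660,30), rocker (453,209), paddle top (325,130), dish (153,120).

```bash
cat > h.py <<'E'
from workcell import bot
import cv2,numpy as np
from scipy.optimize import least_squares
def proj(m,X):
    T=np.linalg.inv(m["T"]);c=T[:3,:3]@X+T[:3,3];p=np.array(m["K"])@c;return p[:2]/p[2]
def tri(obs):
    return least_squares(lambda X:np.concatenate([proj(m,X)-p for m,p in obs]),[.5,.0,.05]).x
def fit(obs,x0=(.5,-.1,0.3)):
    def w(q,P):
        c,s=np.cos(q[2]),np.sin(q[2]);return np.array([q[0]+c*P[0]-s*P[1],q[1]+s*P[0]+c*P[1],P[2]])
    f=lambda q:np.concatenate([proj(m,w(q,P))-p for m,p,P in obs])
    r=least_squares(f,x0,loss='soft_l1');return r.x,f(r.x).reshape(-1,2),lambda P:w(r.x,P)
E
python3 - <<'E'
from h import *
t=bot.camera_model("top");s=bot.camera_model("side")
A=lambda x,y:np.array([290+x/4.8,135+y/4.8]);B=lambda x,y:np.array([245+x/5,165+y/5])
D={'FL':(A(228,553),B(515,255),(-.16,.16,.05)),'RL':(A(63,57),B(55,128),(.16,.16,.05)),'rock':(A(244,480),B(453,209),(-.115,.135,.058)),
'pad':(A(197,327),B(325,130),(-.025,.135,.08)),'dish':(A(124,142),B(153,120),(.095,.135,.061))}
o=[]
for k,(a,b,P) in D.items():
    print(k,np.round(tri([(t,a),(s,b)]),4))
    if k!='dish':o+=[(t,a,P),(s,b,P)]
o+=[(s,B(660,30),(-.16,-.16,.05))]
q,r,w=fit(o);print(q,np.degrees(q[2]));print(np.round(r,1).tolist())
for P in [(-.132,.135,.0595),(-.025,.135,.08),(.023,.135,.08)]:print(P,np.round(w(P),4))
E
```

```text
FL [ 0.4407 -0.0956  0.0396]
RL [ 0.7402 -0.0022  0.0346]
rock [ 0.4861 -0.1012  0.0481]
pad [ 0.5687 -0.0717  0.0818]
dish [ 0.6835 -0.0358  0.0521]
[ 0.63420263 -0.19302983  0.31269772] 17.91625945958178
[[-0.2, 4.2], [-0.9, -1.0], [-3.6, -0.8], [-1.4, -2.2], [0.1, 0.6], [0.9, -2.1], [0.1, -0.0], [0.1, 0.4], [2.5, -4.2]]
(-0.132, 0.135, 0.0595) [ 0.4671 -0.1052  0.0595]
(-0.025, 0.135, 0.08) [ 0.5689 -0.0723  0.08  ]
(0.023, 0.135, 0.08) [ 0.6146 -0.0575  0.08  ]
```

The heights agree with the text to within about 1 cm, and the pose is roughly (0.634, -0.193) with a yaw of 18°. The tool's x axis is at 26°, so I'll turn it -8°. I'll swing clear of the eyepieces on the left side, shut the fingers, and look from close by.

```bash
python3 -m jog '[[[0.01,0.04,0,0,0,-2,255],[0.02,0.08,0,0,0,-4,255],[0.03,0.12,0,0,0,-6,255],[0.04,0.16,0,0,0,-8,255],[0.05,0.20,0,0,0,-8,255],[0.06,0.24,0,0,0,-8,255],[0.07,0.28,0,0,0,-8,255],[0.08,0.32,0,0,0,-8,255],[0.08,0.35,0,0,0,-8,255],[0.08,0.35,0,0,0,-8,255]]]'
python3 -m jog '[[[0.03,0,0,0,0,0,255],[0.06,0,0,0,0,0,255],[0.09,0,-0.02,0,0,0,255],[0.11,0,-0.03,0,0,0,255],[0.13,0,-0.04,0,0,0,255],[0.14,0,-0.04,0,0,0,255],[0.14,0,-0.04,0,0,0,255],[0.14,0,-0.04,0,0,0,255]]]'
python3 - <<'E'
from h import *
m=bot.camera_model("wrist");np.savez("w1.npz",K=m["K"],T=m["T"])
cv2.imwrite("pics/w1.png",bot.camera("wrist"));print(np.round(m["T"],3).tolist(),np.round(m["K"],1).tolist());o=bot.get_obs();print(o["eef_pos"],o["tool_rot"],o["joint_pos"],o["ft_force"])
E
```

```text
clock: 0.93
eef_pos: [0.3007, -0.0939, 0.239]
tool_rot: [0.987, 0.163, -0.0, -0.001]
ft_force: [0.5, -0.1, 0.2]
grip_width: 0.0001
clock: 1.6
eef_pos: [0.441, -0.0985, 0.1993]
tool_rot: [0.987, 0.159, -0.001, -0.0]
ft_force: [-0.0, -0.8, 0.4]
grip_width: 0.0
[[0.314, -0.908, -0.279, 0.512], [-0.95, -0.3, -0.091, -0.077], [-0.002, 0.293, -0.956, 0.335], [0.0, 0.0, 0.0, 1.0]] [[317.5, 0.0, 279.4], [0.0, 317.5, 210.6], [0.0, 0.0, 1.0]]
[ 0.44065584 -0.09850965  0.19966433] [ 9.87328069e-01  1.58692038e-01 -3.44380497e-04 -4.68382925e-05] [-2.19826229e-01  1.68429900e-01 -1.91738627e-01  1.21130231e+00
 -1.67936461e-04  2.60303494e+00] [-0.24152807 -0.05334884  0.56228055]
```

View pics/w1.png

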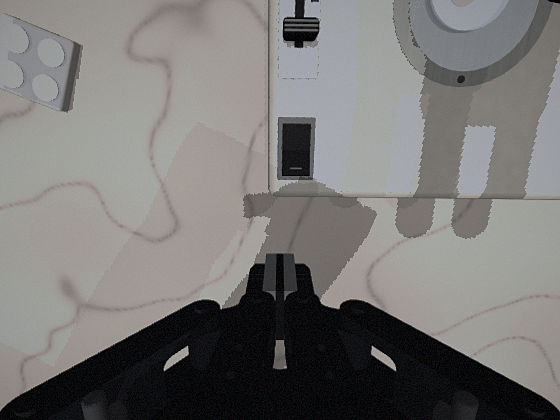

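The wrist view shows the rocker with its frame between x 281–315 and y 118–180, so its centre is at (297,148). The paddle is near (301,28), the front-left deck corner is at (271,196), and the base's edges are parallel to the image. I'll enlarge the left part and fit the pose.

Run:
```python
import cv2
a=cv2.imread("pics/w1.png")[0:205,240:340]
cv2.imwrite("pics/w1c.png",cv2.resize(cv2.convertScaleAbs(a,alpha=1.3,beta=25),None,fx=2.9*1,fy=2.9,interpolation=cv2.INTER_CUBIC))
```

```text
(no output)
```

View pics/w1c.png

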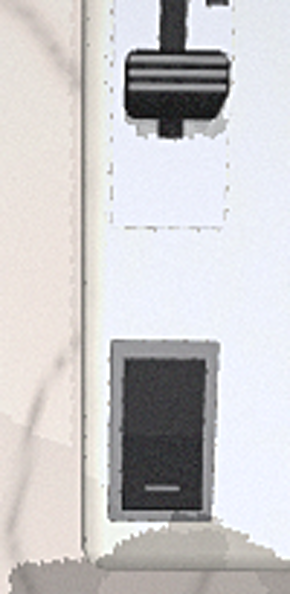

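In the crop, the rocker frame's centre is at (163,431), its front end at y=510, the top of the paddle near (177,68), and the deck corner at (84,568).

Run:
```python
from h import *
m=dict(np.load("w1.npz"));t=bot.camera_model("top");s=bot.camera_model("side")
W=lambda x,y:np.array([240+x/2.9,y/2.9])
o=[(m,W(163,431),(-.115,.135,.053)),(m,W(177,68),(-.025,.135,.08)),(m,W(84,568),(-.16,.16,.047)),(m,W(162,510),(-.136,.135,.0615)),(m,W(165,357),(-.094,.135,.0505))]
q,r,w=fit(o);print(q,np.degrees(q[2]));print(np.round(r,1).tolist())
A=lambda x,y:np.array([290+x/4.8,135+y/4.8]);B=lambda x,y:np.array([245+x/5,165+y/5])
print('tri rock',tri([(m,W(163,431)),(t,A(244,480)),(s,B(453,209))]),'pad',tri([(m,W(177,68)),(t,A(197,327)),(s,B(325,130))]))
for P in [(-.134,.135,.0595),(-.055,.135,.08),(-.025,.135,.08),(.023,.135,.08)]:print(P,np.round(w(P),4))
```

```text
[ 0.63967989 -0.19261805  0.313329  ] 17.952429485247873
[[0.2, -0.3], [-0.0, 0.5], [-0.7, 0.4], [0.5, -2.0], [-0.1, 0.2]]
tri rock [ 0.48763656 -0.10024684  0.04732059] pad [ 0.57380633 -0.07190446  0.08148736]
(-0.134, 0.135, 0.0595) [ 0.4706 -0.1055  0.0595]
(-0.055, 0.135, 0.08) [ 0.5457 -0.0811  0.08  ]
(-0.025, 0.135, 0.08) [ 0.5743 -0.0719  0.08  ]
(0.023, 0.135, 0.08) [ 0.6199 -0.0571  0.08  ]
```

The fit is good to about 1 px and gives a rocker press point at about (0.471, -0.105). I'll descend to about 8 mm above it.

```bash
python3 -m jog '[[[0.015,-0.004,-0.01,0,0,0,255],[0.03,-0.007,-0.04,0,0,0,255],[0.03,-0.007,-0.07,0,0,0,255],[0.03,-0.007,-0.095,0,0,0,255],[0.03,-0.007,-0.11,0,0,0,255],[0.03,-0.007,-0.12,0,0,0,255],[0.03,-0.007,-0.12,0,0,0,255],[0.03,-0.007,-0.12,0,0,0,255]]]'
python3 - <<'E'
from h import *
print(bot.tip_extent);cv2.imwrite("pics/w2.png",bot.camera("wrist")[90:330,150:430].repeat(2,0).repeat(2,1))
E
```

```text
clock: 2.32
eef_pos: [0.4706, -0.1055, 0.08]
tool_rot: [0.987, 0.159, -0.0, -0.0]
ft_force: [-0.1, 0.4, 0.0]
grip_width: 0.0
0.008
```

View pics/w2.png

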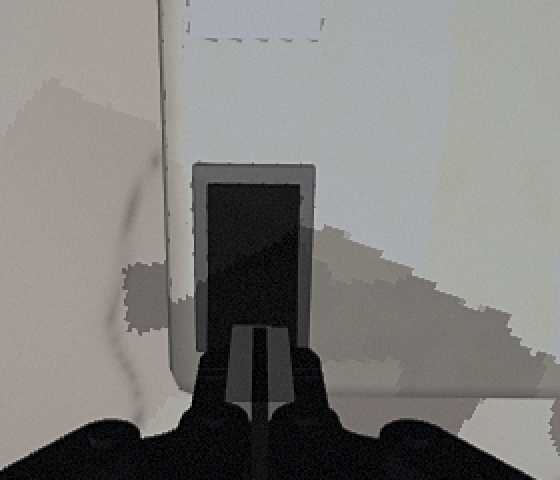

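The fingertips (around x 260) are centred over the front half of the rocker (x 207–300). I'll press in small steps.

```bash
python3 -m jog '[[[0,0,-0.006,0,0,0,255],[0,0,-0.009,0,0,0,255],[0,0,-0.011,0,0,0,255],[0,0,-0.012,0,0,0,255],[0,0,-0.012,0,0,0,255]]]'
python3 -m jog '[[[0,0,-0.001,0,0,0,255],[0,0,-0.002,0,0,0,255],[0,0,-0.002,0,0,0,255]]]'
python3 -m jog '[[[0,0,-0.001,0,0,0,255],[0,0,-0.001,0,0,0,255]]]'
```

```text
clock: 2.78
eef_pos: [0.4713, -0.1055, 0.0674]
tool_rot: [0.987, 0.159, -0.0, 0.0]
ft_force: [-1.6, -0.7, 2.1]
grip_width: 0.0003
clock: 3.03
eef_pos: [0.4714, -0.1051, 0.065]
tool_rot: [0.987, 0.159, -0.0, -0.0]
ft_force: [-0.5, -0.4, 0.0]
grip_width: 0.0003
clock: 3.2
eef_pos: [0.4714, -0.1051, 0.064]
tool_rot: [0.987, 0.159, -0.0, -0.0]
ft_force: [0.5, 0.6, -0.1]
grip_width: 0.0002
```

The force rose to about 2 N and then vanished, which fits a snap-over. I'll go back up to the earlier viewpoint and check.

```bash
python3 -m jog '[[[0,0,0.02,0,0,0,255],[0,0,0.05,0,0,0,255],[-0.01,0.002,0.09,0,0,0,255],[-0.02,0.005,0.12,0,0,0,255],[-0.03,0.007,0.135,0,0,0,255],[-0.03,0.007,0.135,0,0,0,255],[-0.03,0.007,0.135,0,0,0,255]]]'
python3 - <<'E'
from h import *
m=bot.camera_model("wrist");np.savez("w3.npz",K=m["K"],T=m["T"])
a=bot.camera("wrist");cv2.imwrite("pics/w3f.png",a)
L=cv2.imread("pics/w1.png")[0:205,250:340];R=a[0:205,250:340]
cv2.imwrite("pics/w3.png",cv2.resize(cv2.convertScaleAbs(np.hstack([L,R]),alpha=1.5,beta=20),None,fx=2.9,fy=2.9,interpolation=cv2.INTER_CUBIC))
E
```

```text
clock: 3.78
eef_pos: [0.442, -0.0983, 0.2002]
tool_rot: [0.987, 0.159, 0.001, 0.0]
ft_force: [-0.4, 0.6, 0.1]
grip_width: -0.0
```

View pics/w3.png

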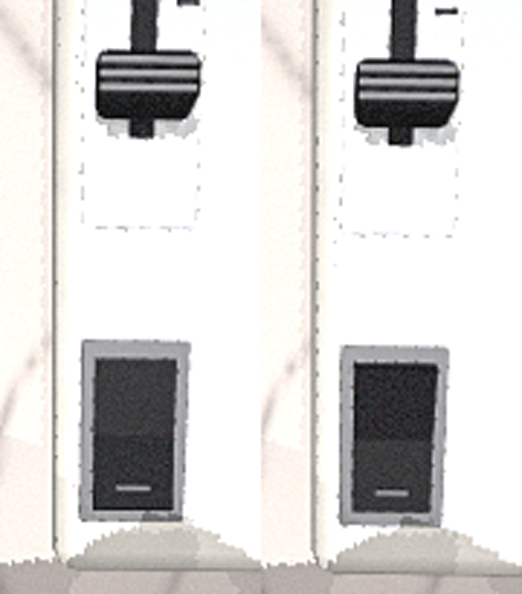

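The shading flipped: the rear half is now darker and wider and the front half sits lower, so the rocker is on. The lever hasn't moved. Next I'll go down in front of the paddle at base x ≈ -55 mm, with the tips 60 mm above the table.

```bash
python3 -m jog '[[[0.035,0.006,0,0,0,0,255],[0.07,0.012,-0.01,0,0,0,255],[0.095,0.016,-0.03,0,0,0,255],[0.104,0.017,-0.06,0,0,0,255],[0.104,0.017,-0.09,0,0,0,255],[0.104,0.017,-0.115,0,0,0,255],[0.104,0.017,-0.127,0,0,0,255],[0.104,0.017,-0.132,0,0,0,255],[0.104,0.017,-0.132,0,0,0,255]]]'
python3 - <<'E'
from h import *
cv2.imwrite("pics/w4.png",bot.camera("wrist")[60:330,140:420].repeat(2,0).repeat(2,1));print(bot.get_obs()["eef_pos"])
E
```

```text
clock: 4.58
eef_pos: [0.5434, -0.081, 0.064]
tool_rot: [0.987, 0.159, -0.003, -0.001]
ft_force: [-0.3, 0.1, 0.3]
grip_width: -0.0002
[ 0.54467695 -0.08118208  0.06578922]
```

View pics/w4.png

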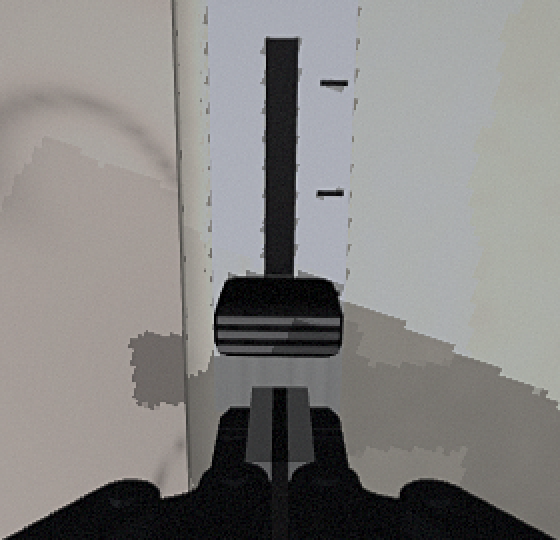

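The fingertips (x≈280) are centred in front of the paddle (x 215–343) with a gap of a few mm, and the slot runs straight up the image. I'll advance in small steps to find contact.

```bash
python3 -m jog '[[[0.003,0.001,0,0,0,0,255],[0.0057,0.0018,0,0,0,0,255],[0.0076,0.0025,0,0,0,0,255],[0.0086,0.0028,0,0,0,0,255],[0.0086,0.0028,0,0,0,0,255]]]'
python3 -m jog '[[[0.001,0.0003,0,0,0,0,255],[0.0019,0.0006,0,0,0,0,255],[0.0019,0.0006,0,0,0,0,255]]]'
python3 -m jog '[[[0.001,0.0003,0,0,0,0,255],[0.0019,0.0006,0,0,0,0,255],[0.0019,0.0006,0,0,0,0,255]]]'
python3 -m jog '[[[0.001,0.0003,0,0,0,0,255],[0.0019,0.0006,0,0,0,0,255],[0.0019,0.0006,0,0,0,0,255]]]'
```

```text
clock: 5.05
eef_pos: [0.5549, -0.0784, 0.0681]
tool_rot: [0.987, 0.159, 0.001, 0.0]
ft_force: [-0.3, 0.3, 0.2]
grip_width: -0.0
clock: 5.3
eef_pos: [0.5561, -0.0779, 0.0674]
tool_rot: [0.987, 0.159, 0.0, 0.0]
ft_force: [0.1, 0.5, -0.2]
grip_width: -0.0002
clock: 5.55
eef_pos: [0.5576, -0.0773, 0.0672]
tool_rot: [0.987, 0.159, -0.0, 0.0]
ft_force: [-0.6, 0.1, -0.1]
grip_width: -0.0001
clock: 5.8
eef_pos: [0.5593, -0.0768, 0.0672]
tool_rot: [0.987, 0.159, -0.001, 0.0]
ft_force: [-2.7, -1.8, 1.5]
grip_width: 0.0002
```

Contact comes at TCP x ≈ 0.5588, as predicted (0.558). The second stop should then be at x ≈ 0.6045. I'll push about 33 mm first, then slowly.

```bash
python3 -m jog '[[[0.003,0.001,0,0,0,0,255],[0.006,0.002,0,0,0,0,255],[0.009,0.0029,0,0,0,0,255],[0.012,0.0039,0,0,0,0,255],[0.015,0.0049,0,0,0,0,255],[0.018,0.0058,0,0,0,0,255],[0.021,0.0068,0,0,0,0,255],[0.024,0.0078,0,0,0,0,255],[0.027,0.0087,0,0,0,0,255],[0.030,0.0097,0,0,0,0,255]]]'
python3 -m jog '[[[0.002,0.0006,0,0,0,0,255],[0.004,0.0013,0,0,0,0,255],[0.0055,0.0018,0,0,0,0,255],[0.007,0.0023,0,0,0,0,255],[0.007,0.0023,0,0,0,0,255]]]'
```

```text
clock: 6.63
eef_pos: [0.5888, -0.0673, 0.0672]
tool_rot: [0.987, 0.159, -0.001, 0.0]
ft_force: [-2.3, -2.3, 2.1]
grip_width: -0.0001
clock: 7.05
eef_pos: [0.5977, -0.0643, 0.0674]
tool_rot: [0.987, 0.159, 0.001, -0.0]
ft_force: [1.0, 0.4, -0.6]
grip_width: -0.0002
```

The force dropped to zero at about 41 mm of travel, so the lever has sprung on. I'll back away, rise straight up, and look at both controls.

```bash
python3 -m jog '[[[-0.006,-0.002,0,0,0,0,255],[-0.014,-0.0045,0,0,0,0,255],[-0.02,-0.0065,0.01,0,0,0,255],[-0.02,-0.0065,0.04,0,0,0,255],[-0.03,-0.01,0.075,0,0,0,255],[-0.055,-0.018,0.11,0,0,0,255],[-0.09,-0.029,0.132,0,0,0,255],[-0.115,-0.037,0.132,0,0,0,255],[-0.135,-0.037,0.132,0,0,0,255],[-0.135,-0.037,0.132,0,0,0,255]]]'
python3 - <<'E'
from h import *
m=bot.camera_model("wrist");np.savez("w5.npz",K=m["K"],T=m["T"])
a=bot.camera("wrist");print(bot.get_obs()["eef_pos"]);s=bot.camera("side")[165:225,245:385]
a=cv2.resize(a[0:205,240:340],None,fx=2.9,fy=2.9,interpolation=cv2.INTER_CUBIC)
s=cv2.resize(s,None,fx=3.5,fy=3.5,interpolation=cv2.INTER_CUBIC);c=np.zeros((594,790,3),np.uint8);c[:,:290]=a[:594];c[:210,300:790]=s
cv2.imwrite("pics/w5.png",cv2.convertScaleAbs(c,alpha=1.4,beta=15))
E
```

```text
clock: 7.88
eef_pos: [0.4573, -0.1021, 0.2009]
tool_rot: [0.987, 0.158, -0.0, -0.0]
ft_force: [-1.4, 0.4, 0.5]
grip_width: -0.0002
[ 0.45947014 -0.1020412   0.2006907 ]
```

View pics/w5.png

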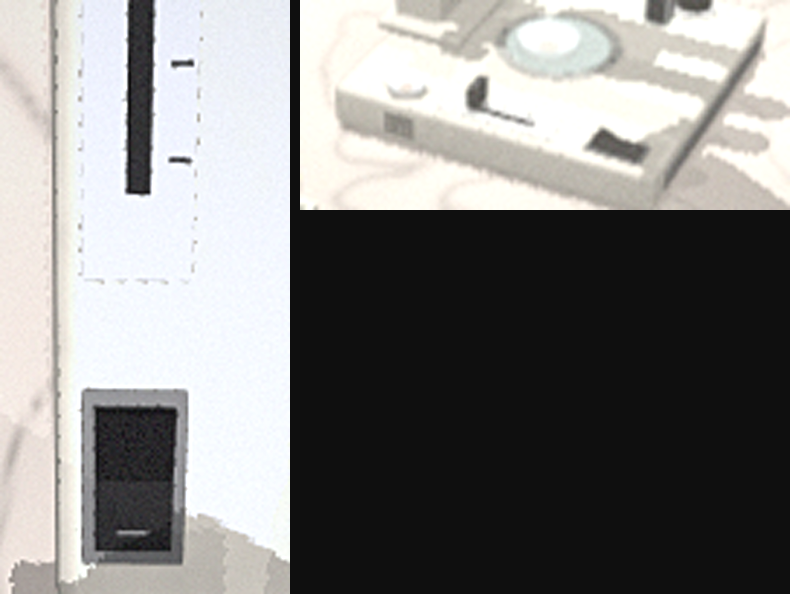

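The rocker's front half is down. In the side view the paddle stands at the rear end of the slot, its top near (480,80), which is full-image pixel (296.5,188). I'll compare that with projections of the stops.

Run:
```python
from h import *
s=bot.camera_model("side");q=(.6397,-.1926,.3133);c,n=np.cos(q[2]),np.sin(q[2])
for x in(-.025,-.001,.016,.023):print(x,proj(s,np.array([q[0]+c*x-n*.135,q[1]+n*x+c*.135,.08])))
```

```text
-0.025 [308.77058547 190.77974718]
-0.001 [301.80826582 188.84500166]
0.016 [296.92004904 187.48662457]
0.023 [294.91761333 186.93017159]
```

The paddle shifted 13.5 px. The second stop predicts 13.9 px and the first click only 7, so the lever is at the second stop. Handing in.

```bash
python3 -c "
from workcell import bot
print(bot.get_obs()['ft_force']);print(bot.job_done())"
```

```text
[0.71291502 0.14750458 0.06246053]
the job is handed in; nothing more can be done
None
```

The microscope is set for dark field: I pressed the lamp rocker on first, then pushed the contrast lever to the second stop. I used shut fingertips throughout, and handed the job in at about 8 s of the 43 s.

- **Rocker:** the press force rose to about 2 N and then dropped to zero. The close-up afterwards shows the front half down and the rear half up.
- **Lever:** I pushed it about 41 mm until the reaction vanished, which is where it springs on by itself, and backed off without pressing on the stop. In the side view the paddle moved 13.5 px. The second stop predicts 13.9 px and the first click 7 px.
- **Robot and surroundings:** the arm ended clear of everything with the force near zero. The small dish stood in place in the last side view. I did not re-check the bottles and other things on the table, but the arm never went near them.
- **Disagreements:** the first pose of the base, from the top and side cameras, was about 5 mm off in x from the wrist-camera fit. I used the wrist fit, and the paddle contact matched it within about 1 mm. The 2 N I saw at the rocker is below the 4 to 5 N stated, probably because the force was only read between steps.

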